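# Draw the bottom spacer plate from its magazine

## Task

Draw the bottom blue spacer plate straight out of its magazine by its upright grip fin, along the metal runway, until it is clear of the stack and of the fin of the plate above, so that the blue plate and the wooden block above it drop down in the magazine. Keep it level on the runway while you pull, leave it lying flat there in front of the stack and let go; the bottom orange plate in the other magazine stays where it is.

Things in the scene. Friction and masses are not known exactly. Their poses are not given: they have to be found in the camera images.
- blue_magazine: Fixed magazine of the BLUE plates: aluminium base 118 wide, 8 mm thick, and four steel corner angles, tops at z = 62 mm. Origin on the worktop under the stack's centre; z up; -x = the way out. The base reaches from x = +32 to -165 mm; in front of the angles (x < -30 mm) it is the runway, top at z = 8 mm. A front slit 13.5 mm high lets only the lowest plate out, with 2.5 mm play each side.
- blue_bottom: Blue bottom plate: 46 (x) x 100 (y) x 10 mm, 80 g, axes as the magazine's. Origin: centre of the plate's underside, 8 mm over the worktop. Its upright grip fin, on a bar, is centred at x -60, y -28 mm: 24 long in x, 12 thick in y (grip across this), top at z = 32 mm. Draw it 110 to 120 mm along the magazine's -x; under 95 mm the upper plate's fin still rests on it. Slides with 1 to 2 N.
- blue_block: Beech block, 42 (x) x 95 (y) x 18 mm, 90 g, loose on top of the blue upper plate. Origin: centre of its underside, 28 mm above the worktop at the start, 18 mm once the stack has dropped. The upper plate between it and the bottom plate is like the bottom one, 10 mm higher, but its fin stands at y = +28 mm.
- orange_bottom: Bottom one of the orange plates, shaped like the blue bottom plate (same origin), in the second magazine, which is like the first and may stand left or right of it. Not to be moved. A wall shelf hangs over the worktop beyond about x = 0.6 m of the world: keep the arm back from it while it swings over.

How it is judged:
By the outcome, as a careful person would: the job done as asked, in the order asked, and still so for the second after the job is handed in, with the robot touching nothing.
It also fails if it takes over 34 s, if anything falls off the work surface, if the arm or the gripper's body presses on something with over 40 N, if the wrist force passes 120 N, or if a joint passes its speed limit or range.

## Robot

A 6-joint arm with a two-finger parallel gripper is mounted at the origin on a cart in front of the work surface, level with it; the furniture and walls round the work are solid. World frame = base frame: x ahead of the robot, y to its left, z up, the work surface at z = 0. Lengths are in m, angles in rad, forces in N, time in s.
With the tool pointing down it reaches from about 0.375 to 0.9 m from the base axis. Payload 3.1 kg.
Tool frame: the origin (TCP) lies on the centre line of the jaws, within the pads' length; the fingertips stand 14 mm ahead of it and the grasp point (between the pads) lies 5 mm behind it; z points along the fingers, y is the line along which they close (so a half turn about z gives the same grasp; the last joint's range is limited). The gripper opens to 87 mm and grips with 3 to 60 N. Pads are 19 mm wide; open, the fingers measure 117 mm over their backs; the gripper's body (75 mm by 190 mm) begins 51 mm behind the grasp point.
Start: joints at [1.157, 0.527, 1.433, -0, 1.181, -0.178], TCP at [0.145, 0.608, 0.237] pointing down, gripper open.
Joint ranges: [-3.08, 3.08], [-0.75, 2.2], [0.22, 2.44], [-1.43, 4.57], [0, 2.65], [-2.85, 2.85]. Speed limits (rad/s): [2.79, 2.79, 3.14, 3.14, 3.14, 3.14].

## Interface

Orientations are given as a unit quaternion [x, y, z, w].
In Python, from rig import robot gives the robot as it stands.
- The arm moves only by the tool move_arm, never from a script. Its argument "commands" is a list of rows, each an object with "hand": the finger opening in cm, from 0 to 8.7; "travel": the shift along the tool's x, y, z in cm, a list of three; "twist": the turn, a rotation vector about the tool's x, y, z in degrees, a list of three. In form: [{"hand": hand, "travel": [dx, dy, dz], "twist": [wx, wy, wz]}, ...]. A call has 1 to 5 rows; each row shifts and turns the commanded pose from where the row before left it, along the tool's axes as they then stand; what a row does not reach is not made up. A row lasts 1/12 s, in which the tool goes at most 41.7 mm and 7.16 degrees, less where a joint would pass 70% of its speed; a pose out of reach is approached as far as the arm can. A call is refused whole if a number of a shift passes 4.17 or a number of a turn 7.16, either way. A call with a gripper value outside its range is refused whole. The fingers move at their own pace and stop on an object; "force" is the grip in N (left out, the last holds). Time passes only in rows, so rows that do not move let the fingers close. It gives the time, the measured TCP pose, the force, the opening and the grip force at its end, in the units of the state.
- robot.get_obs(): the state, without advancing time (a new reading comes with each control period).
- robot.camera(name): name is "scene" or "top" or "wrist"; returns a dict with "frame" (384x512x3 uint8, red, green, blue), "fov_y" (degrees; the focal length in pixels is half the picture's height over the tangent of half this angle, whatever the lens; pixels are square), "cx", "cy" (the principal point, pixels), "extrinsics" (4x4, takes a point from camera to world coordinates); the wrist camera has in their place "T_tool_cam" (4x4, takes a point from camera to tool coordinates, whose origin is the TCP and whose axes are the flange's). Camera axes: x right, y down, z forward; pixel columns grow to the right and rows downward; lengths in m; the calibration is good to about 2 mm. The wrist camera is an equidistant fisheye: a pixel r from the principal point sees the ray r / f radians off the axis. A picture is of the moment at which its call begins: read the wrist's pose just before it. There is no depth.
- robot.hand_in(): hands the job in; it is judged then, once.
The state is a dict: "time": time; "q": joint angles; "joint_velocities": joint speeds; "joint_torque": joint torques, N m; "position": TCP position; "tool_rot": TCP orientation; "ft_force": force on the tool from outside, world axes, zero at the start; "moment": the same for the moment, N m; "grip_width": finger opening in m; "grip_force": force on a finger pad.
Only numpy, scipy, OpenCV 4.12 (cv2) and the standard library are available. Lean on these libraries where they do the work, as an engineer would, in place of code of your own. Each camera call takes 0.05 s, during which the arm holds its last target. There are 200 camera calls.

## Working session

There is one attempt and no reset: what is moved stays moved. The work goes in short steps, Python scripts to look and compute and a tool call to move; the robot and the scene stay as the last step left them, time stands still between calls to the robot, and variables do not carry over. Pictures are saved under pics/ and viewed, at most 10 in all, crops included, and the job is handed in when it is done.

Besides the shell and the picture viewer there is one more tool, called after "Call:" in YAML: its name, and indented under it one key for each argument. move_arm: Moves the arm, as the interface text tells. Its arguments: {"type":"object","properties":{"commands":{"type":"array"},"force":{"type":"number"}},"required":["commands"]}

```bash
mkdir -p pics
cat > h.py <<'E'
import numpy as np, cv2, json
from rig import robot
def K(c):
    f=c["frame"].shape[0]/2/np.tan(np.radians(c["fov_y"])/2); return f,c["cx"],c["cy"]
E
python3 - <<'E'
from h import *
import pickle
o=robot.get_obs(); print({k:np.round(v,3).tolist() for k,v in o.items()})
d={}
for n in ("scene","top"):
    c=robot.camera(n); d[n]=c; print(n,K(c),np.round(c["extrinsics"],3).tolist())
    cv2.imwrite(f"pics/{n}0.png",cv2.resize(c["frame"][:,:,::-1],(800,600),interpolation=cv2.INTER_CUBIC))
pickle.dump(d,open("c0.pkl","wb"))
E
```

```text
{'time': 0.0, 'q': [1.158, 0.528, 1.434, 0.0, 1.181, -0.179], 'joint_velocities': [-0.0, 0.001, 0.001, 0.001, 0.001, 0.001], 'joint_torque': [-0.002, -44.003, -17.659, 0.063, 0.058, -0.0], 'position': [0.145, 0.607, 0.236], 'tool_rot': [0.117, 0.993, -0.001, -0.0], 'ft_force': [0.406, 0.501, -0.533], 'moment': [-0.005, 0.016, -0.024], 'grip_force': 0.0, 'grip_width': 0.087}
scene (np.float64(472.4550408650427), 266.1584496193527, 191.9352092237337) [[-0.813, -0.4, 0.424, 0.255], [-0.582, 0.547, -0.601, 0.768], [0.009, -0.736, -0.677, 0.617], [0.0, 0.0, 0.0, 1.0]]
top (np.float64(425.6465627036172), 268.1753594406102, 193.7597534747098) [[-0.005, -0.991, 0.135, 0.504], [-1.0, 0.004, -0.009, 0.234], [0.008, -0.135, -0.991, 0.903], [0.0, 0.0, 0.0, 1.0]]
```

View pics/scene0.png

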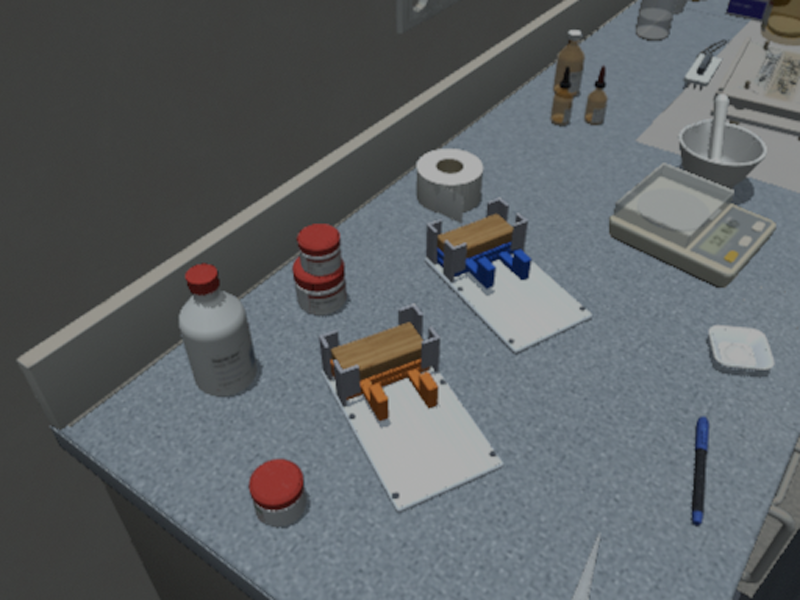

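View pics/top0.png

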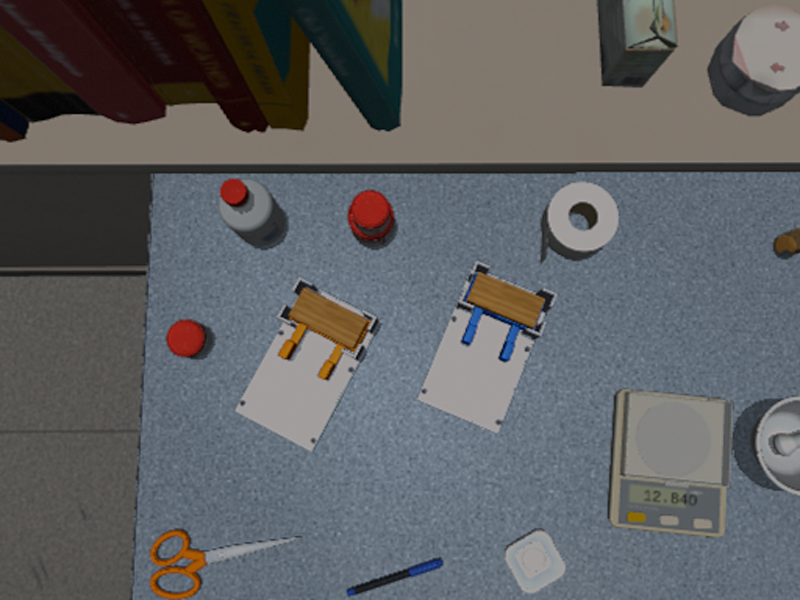

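Blue magazine is the right one in the top view: stack at about (507,298), fins at (470,335) and (508,350), and runway front corners at (418,399) and (498,432). The bottom plate's fin (y = -28) is the right one. I'll zoom in on both views.

Run:
```python
from h import *
import pickle
d=pickle.load(open("c0.pkl","rb"))
a=d["top"]["frame"][160:280,262:362,::-1]; b=d["scene"]["frame"][125:225,268:388,::-1]
A=cv2.resize(a,None,fx=4,fy=4,interpolation=cv2.INTER_CUBIC);B=cv2.resize(b,None,fx=3.3,fy=3.3,interpolation=cv2.INTER_CUBIC)
im=np.zeros((480,800,3),np.uint8); im[:,:400]=A; im[:B.shape[0],400:400+B.shape[1]]=B[:,:400]
cv2.imwrite("pics/z1.png",im)
```

```text
(no output)
```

View pics/z1.png

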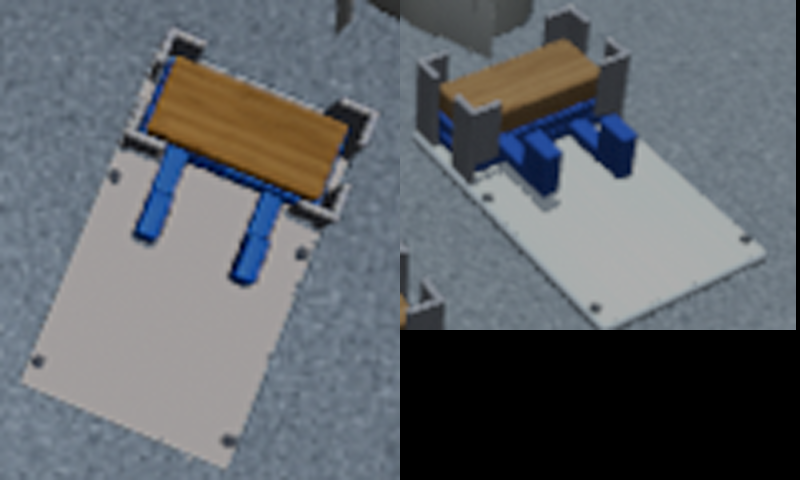

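```bash
cat >> h.py <<'E'
from scipy.optimize import least_squares
def proj(c,P):
    T=np.linalg.inv(c["extrinsics"]); p=np.atleast_2d(P)@T[:3,:3].T+T[:3,3]; f,cx,cy=K(c)
    return np.c_[f*p[:,0]/p[:,2]+cx,f*p[:,1]/p[:,2]+cy]
def tri(obs):
    return least_squares(lambda X:np.concatenate([proj(c,X)[0]-uv for c,uv in obs]),[.45,.1,.01])
def fin(dx=0,y=-28,z0=18,z1=32): return np.array([[x+dx,yy,z] for z in (z1,z0) for x,yy in ((-72,y-6),(-48,y-6),(-48,y+6),(-72,y+6))])/1e3
def mag2w(p,P): c,s=np.cos(p[2]),np.sin(p[2]); P=np.asarray(P); return np.c_[p[0]+c*P[:,0]-s*P[:,1],p[1]+s*P[:,0]+c*P[:,1],P[:,2]]
E
python3 - <<'E'
from h import *
import pickle
d=pickle.load(open("c0.pkl","rb")); t,s=d["top"],d["scene"]
tp=lambda x,y:np.array([x/4+262-.4,y/4+160-.4]); sp=lambda x,y:np.array([(x-400)/3.3+268-.35,y/3.3+125-.35])
W={}
for n,a,b in (("FL",(23,380),(603,325)),("FR",(230,468),(766,252)),("finBfront",(241,277),(627,126)),("finUfront",(146,236),(548,139)),("blkBL",(175,57),(567,39)) ,("blkFR",(327,198),(602,73)) if 0 else ("blkFL",(148,130),(440,84))):
    r=tri([(t,tp(*a)),(s,sp(*b))]); print(n,r.x.round(4),np.abs(r.fun).max().round(2)); W[n]=r.x
# fit pose: corners + front fin mid
mod=np.array([[-165,59,8],[-165,-59,8],[-72,-28,32],[-72,28,42]])/1e3
for sel in ([0,1],[2,3],[0,1,2,3]):
    ob=[((23,380),(603,325)),((230,468),(766,252)),((241,277),(627,126)),((146,236),(548,139))]
    def f(p):
        w=mag2w(p,mod[sel]); return np.r_[(proj(t,w)-[tp(*ob[i][0]) for i in sel]).ravel(),(proj(s,w)-[sp(*ob[i][1]) for i in sel]).ravel()]
    r=least_squares(f,[.45,.1,-.3]); print(r.x.round(4),np.degrees(r.x[2]).round(2),r.fun.round(1))
p=r.x
ims=[]
for c,(x0,y0,w,h,k) in ((t,(262,160,100,120,4)),(s,(268,125,120,100,3.3))):
    im=cv2.resize(c["frame"][y0:y0+h,x0:x0+w,::-1],None,fx=k,fy=k,interpolation=cv2.INTER_CUBIC)
    for F,col in ((fin(),(0,255,0)),(fin(0,28,28,42),(0,255,255)),(np.array([[-165,59,8],[-165,-59,8],[32,-59,8],[32,59,8]])/1e3,(0,0,255)),(np.array([[-21,47.5,46],[-21,-47.5,46],[21,-47.5,46],[21,47.5,46]])/1e3,(255,0,255))):
        q=((proj(c,mag2w(p,F))-[x0,y0]+.4)*k).round().astype(int)
        for j in range(0,len(q),4): cv2.polylines(im,[q[j:j+4]],True,col,1)
    ims.append(im)
I=np.zeros((480,800,3),np.uint8); I[:,:400]=ims[0]; I[:330,400:]=ims[1][:,:400]*1 if ims[1].shape[1]>=400 else np.pad(ims[1],((0,0),(0,400-ims[1].shape[1]),(0,0)))
cv2.imwrite("pics/z2.png",I)
E
```

```text
FL [0.4975 0.2283 0.0083] 0.04
FR [0.452  0.1213 0.0056] 0.19
finBfront [0.5487 0.1195 0.0501] 0.28
finUfront [0.5706 0.1687 0.0621] 1.35
blkBL [0.6198 0.14   0.0998] 17.4
blkFL [0.6307 0.1724 0.0736] 6.07
[ 0.6264  0.1105 -0.4033] -23.11 [-0.6 -0.2  0.2  0.1 -0.5  0.4  0.7 -0.9]
[ 0.6291  0.1058 -0.4315] -24.72 [ 3.  -1.5  2.2 -2.9  0.   4.3  0.3  5.5]
[ 0.6279  0.1087 -0.4074] -23.34 [ 0.  -1.2  0.7 -0.6  2.6 -0.8  1.4 -1.7 -1.1 -0.5  0.2 -1.5  0.4  4.8
  1.1  6.4]
```

View pics/z2.png

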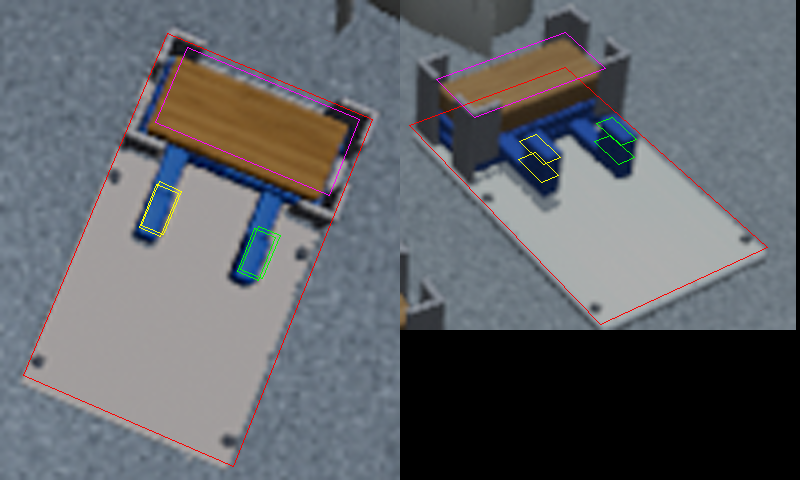

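Call:
move_arm:
  commands:
    - {"hand": 8.7, "travel": [-2.8, -2.4, 0], "twist": [0, 0, 0]}
    - {"hand": 8.7, "travel": [-2.8, -2.4, 0], "twist": [0, 0, 0]}
    - {"hand": 8.7, "travel": [-2.8, -2.4, 0], "twist": [0, 0, 0]}
    - {"hand": 8.7, "travel": [-2.8, -2.4, 0], "twist": [0, 0, 0]}
    - {"hand": 8.7, "travel": [-2.8, -2.4, 0], "twist": [0, 0, 0]}

```text
time: 0.52
position: [0.2539, 0.4569, 0.2361]
tool_rot: [0.117, 0.993, -0.0, -0.0]
ft_force: [0.7, 0.1, 0.3]
grip_width: 0.0869
grip_force: 0.0
```

Call:
move_arm:
  commands:
    - {"hand": 6, "travel": [-2.8, -2.4, 0], "twist": [0, 0, 0]}
    - {"hand": 6, "travel": [-2.8, -2.4, 0], "twist": [0, 0, 0]}
    - {"hand": 6, "travel": [-2.8, -2.4, 0], "twist": [0, 0, 0]}
    - {"hand": 6, "travel": [-2.8, -2.4, 0], "twist": [0, 0, 0]}
    - {"hand": 6, "travel": [-2.8, -2.4, 0], "twist": [0, 0, 0]}

```text
time: 0.93
position: [0.3623, 0.3076, 0.2364]
tool_rot: [0.117, 0.993, -0.0, -0.0]
ft_force: [1.1, 0.4, -0.6]
grip_width: 0.0635
grip_force: 0.0
```

Call:
move_arm:
  commands:
    - {"hand": 4, "travel": [-2.8, -2.4, 0], "twist": [0, 0, 0]}
    - {"hand": 4, "travel": [-2.8, -2.4, 0], "twist": [0, 0, 0]}
    - {"hand": 4, "travel": [-2.8, -2.4, 0], "twist": [0, 0, 0]}
    - {"hand": 3.2, "travel": [-2.8, -2.4, 0], "twist": [0, 0, 4.8]}
    - {"hand": 3.2, "travel": [0, 0, 0], "twist": [0, 0, 4.9]}

```text
time: 1.35
position: [0.4533, 0.1852, 0.2367]
tool_rot: [0.205, 0.979, -0.001, 0.002]
ft_force: [0.5, 0.8, -0.1]
grip_width: 0.0361
grip_force: 0.0
```

Call:
move_arm:
  commands:
    - {"hand": 3.2, "travel": [0, 0, 0], "twist": [0, 0, 0]}
    - {"hand": 3.2, "travel": [0, 0, 0], "twist": [0, 0, 0]}

```text
time: 1.52
position: [0.4479, 0.1896, 0.2361]
tool_rot: [0.2, 0.98, -0.0, -0.001]
ft_force: [0.3, -0.6, 1.1]
grip_width: 0.0326
grip_force: 0.0
```

```bash
cat >> h.py <<'E'
from scipy.spatial.transform import Rotation as R
import pickle
def wshot(name):
    o=robot.get_obs(); c=robot.camera("wrist"); T=np.eye(4); T[:3,:3]=R.from_quat(o["tool_rot"]).as_matrix(); T[:3,3]=o["position"]
    c["extrinsics"]=T@c["T_tool_cam"]; pickle.dump((o,c),open(name+".pkl","wb")); return o,c
def wproj(c,P):
    T=np.linalg.inv(c["extrinsics"]); p=np.atleast_2d(P)@T[:3,:3].T+T[:3,3]; f,cx,cy=K(c)
    rho=np.hypot(p[:,0],p[:,1]); r=f*np.arctan2(rho,p[:,2])/np.maximum(rho,1e-9); return np.c_[cx+r*p[:,0],cy+r*p[:,1]]
E
python3 - <<'E'
from h import *
o,c=wshot("w1"); print(o["time"],o["position"],o["tool_rot"],o["grip_width"],K(c)); print(np.round(c["T_tool_cam"],3).tolist())
p=(.6264,.1105,-.4033)
print(wproj(c,mag2w(p,fin())).round(0).tolist())
cv2.imwrite("pics/w1.png",cv2.resize(c["frame"][:,:,::-1],(800,600),interpolation=cv2.INTER_CUBIC))
E
```

```text
1.5167 [0.44791876 0.18955029 0.23614168] [ 2.00166895e-01  9.79761455e-01 -1.26251352e-04 -8.30174688e-04] 0.03261295762145504 (np.float64(297.3186396354542), 255.721734433964, 191.35170863491936)
[[-0.001, -0.957, -0.288, 0.08], [1.0, -0.001, -0.001, -0.001], [0.001, -0.288, 0.957, -0.148], [0.0, 0.0, 0.0, 1.0]]
[[230.0, 260.0], [230.0, 275.0], [239.0, 275.0], [238.0, 260.0], [230.0, 255.0], [231.0, 270.0], [239.0, 270.0], [239.0, 255.0]]
```

View pics/w1.png

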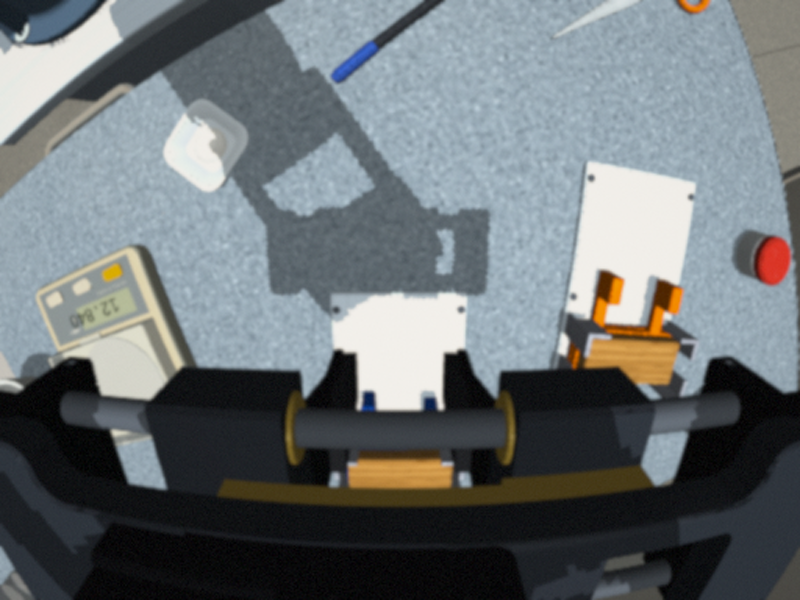

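The wrist view shows the runway front corners at (332,294) and (467,294). The fin tops at (369,400) and (428,403) are half hidden by the gripper bar, so I'll back off and take two baseline shots.

Call:
move_arm:
  commands:
    - {"hand": 3.2, "travel": [4, 0, 0], "twist": [0, 0, 0]}
    - {"hand": 3.2, "travel": [2, 0, 0], "twist": [0, 0, 0]}
    - {"hand": 3.2, "travel": [0, 0, 0], "twist": [0, 0, 0]}
    - {"hand": 3.2, "travel": [0, 0, 0], "twist": [0, 0, 0]}

```text
time: 1.9
position: [0.3914, 0.2147, 0.2366]
tool_rot: [0.198, 0.98, -0.0, -0.0]
ft_force: [0.3, 0.5, 0.2]
grip_width: 0.0319
grip_force: 0.0
```

Run:
```python
from h import *
o,c=wshot("w2"); print(o["time"],o["position"])
```

```text
1.9 [0.39144002 0.21465746 0.23662895]
```

Call:
move_arm:
  commands:
    - {"hand": 3.2, "travel": [0, 0, 4], "twist": [0, 0, 0]}
    - {"hand": 3.2, "travel": [0, 0, 4], "twist": [0, 0, 0]}
    - {"hand": 3.2, "travel": [0, 0, 0], "twist": [0, 0, 0]}
    - {"hand": 3.2, "travel": [0, 0, 0], "twist": [0, 0, 0]}

```text
time: 2.28
position: [0.3926, 0.2132, 0.155]
tool_rot: [0.2, 0.98, -0.001, -0.003]
ft_force: [-0.5, 0.0, -0.4]
grip_width: 0.0316
grip_force: 0.0
```

Run:
```python
from h import *
o,c=wshot("w3"); print(o["time"],o["position"])
o2,c2=pickle.load(open("w2.pkl","rb"))
p=(.6264,.1105,-.4033)
for q in (c2,c): print(wproj(q,mag2w(p,np.r_[fin()[:4],fin(0,28,28,42)[:4]])).round(0).tolist())
I=np.zeros((600,800,3),np.uint8)
for i,q in enumerate((c2,c)):
    a=q["frame"][180:330,200:300,::-1]; I[:,400*i:400*i+400]=cv2.resize(a,None,fx=4,fy=4,interpolation=cv2.INTER_CUBIC)
cv2.imwrite("pics/w23.png",I)
```

```text
2.2833 [0.39256458 0.21317935 0.1550369 ]
[[230.0, 296.0], [231.0, 308.0], [239.0, 308.0], [238.0, 296.0], [269.0, 300.0], [268.0, 313.0], [277.0, 313.0], [277.0, 300.0]]
[[227.0, 334.0], [228.0, 347.0], [237.0, 347.0], [237.0, 334.0], [273.0, 340.0], [272.0, 353.0], [282.0, 353.0], [283.0, 340.0]]
```

View pics/w23.png

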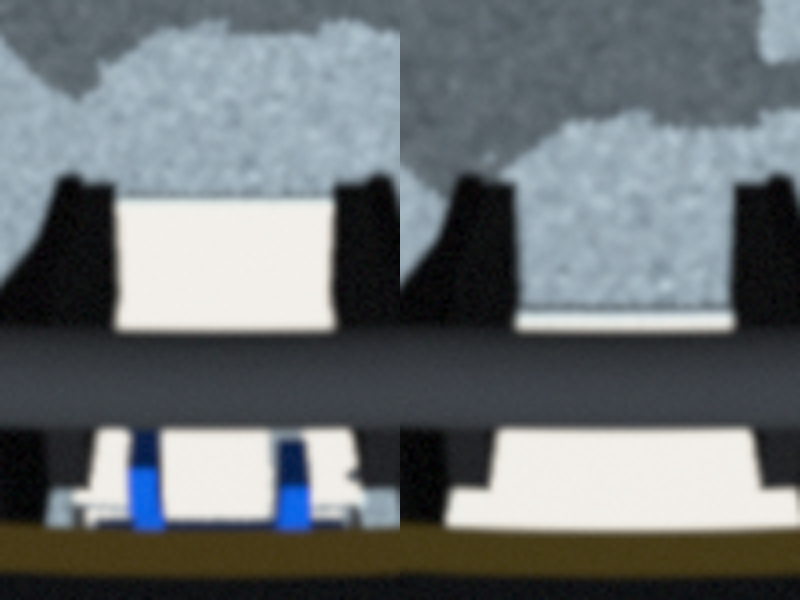

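The left crop shows the blue bottom fin's top, with front edge at crop (131–162, 467), and the upper fin at (278–308, 485). The bottom fin sits about 3 mm toward +y of the model. I'll triangulate it against the top view.

Run:
```python
from h import *
d=pickle.load(open("c0.pkl","rb")); o,c=pickle.load(open("w2.pkl","rb")); t=d["top"]
for n,uvw,uvt in (("B",(236.2,296.4),(241,277)),("U",(272.9,300.7),(146,235)),("FLcornertop",None,None)):
    if uvw is None: continue
    ut=np.array(uvt)/4+[262-.4,160-.4]
    r=least_squares(lambda X:np.r_[wproj(c,X)[0]-uvw,proj(t,X)[0]-ut],[.54,.12,.03]); print(n,r.x.round(4),r.fun.round(2))
    for z in (.032,.042):
        r=least_squares(lambda X:wproj(c,[*X,z])[0]-uvw,[.54,.12]); q=least_squares(lambda X:proj(t,[*X,z])[0]-ut,[.54,.12]); print(z,r.x.round(4),q.x.round(4))
# front edge in w2 and corners in w1
uv=np.array([[213,187.8],[299,187.8]])
o1,c1=pickle.load(open("w1.pkl","rb"))
for u in ((332/1.5625-.2,294/1.5625-.2),(467/1.5625-.2,294/1.5625-.2)):
    print(least_squares(lambda X:wproj(c1,[*X,.008])[0]-u,[.5,.12]).x.round(4))
```

```text
B [0.5487 0.1169 0.0357] [ 0.14 -0.01  0.19  0.07]
0.032 [0.5512 0.1153] [0.5491 0.1168]
0.042 [0.5445 0.119 ] [0.5486 0.1181]
U [0.5695 0.1652 0.0453] [ 0.31 -0.06  0.44  0.1 ]
0.032 [0.5794 0.1616] [0.5708 0.1651]
0.042 [0.5719 0.164 ] [0.57   0.1658]
[0.4508 0.1246]
[0.4958 0.2298]
```

Call:
move_arm:
  commands:
    - {"hand": 3.2, "travel": [-3.9, -0.55, 0], "twist": [0, 0, 0]}
    - {"hand": 3.2, "travel": [-3.9, -0.55, 0], "twist": [0, 0, 0]}
    - {"hand": 3.2, "travel": [-3.9, -0.55, 0], "twist": [0, 0, 0]}
    - {"hand": 3.2, "travel": [-3.9, -0.55, 0], "twist": [0, 0, 0]}
    - {"hand": 3.2, "travel": [-3.9, -0.55, 0], "twist": [0, 0, 0]}

```text
time: 2.75
position: [0.5653, 0.1103, 0.1608]
tool_rot: [0.201, 0.98, 0.001, 0.004]
ft_force: [0.8, 0.1, -0.2]
grip_width: 0.0322
grip_force: 0.0
```

Call:
move_arm:
  commands:
    - {"hand": 3.2, "travel": [0, 0, 4], "twist": [0, 0, 0]}
    - {"hand": 3.2, "travel": [0, 0, 3], "twist": [0, 0, 0]}
    - {"hand": 3.2, "travel": [0, 0, 0], "twist": [0, 0, 0]}
    - {"hand": 3.2, "travel": [0, 0, 0], "twist": [0, 0, 0]}

```text
time: 3.08
position: [0.5622, 0.1113, 0.0881]
tool_rot: [0.201, 0.98, 0.0, 0.0]
ft_force: [0.6, 0.7, 0.9]
grip_width: 0.0321
grip_force: 0.0
```

Run:
```python
from h import *
o,c=wshot("w4"); s=robot.camera("scene"); t=robot.camera("top"); print(o["time"],o["position"],o["tool_rot"])
Rm=R.from_quat(o["tool_rot"]).as_matrix(); print("to target, tool mm",(Rm.T@(np.array([.561,.1116,.025])-o["position"])*1e3).round(1), "tilt",Rm[:,2].round(4),"yaw",np.degrees(np.arctan2(Rm[0,1],Rm[1,1])))
I=np.zeros((600,800,3),np.uint8)
I[:330,:396]=cv2.resize(s["frame"][125:225,268:388,::-1],None,fx=3.3,fy=3.3,interpolation=cv2.INTER_CUBIC)
I[:480,400:]=cv2.resize(t["frame"][160:280,262:362,::-1],None,fx=4,fy=4,interpolation=cv2.INTER_CUBIC)
I[340:,:400]=cv2.resize(c["frame"][180:310,180:380,::-1],(400,260))
cv2.imwrite("pics/a4.png",I)
```

```text
3.0833 [0.56216621 0.11133749 0.08806843] [2.00722415e-01 9.79648120e-01 5.69575212e-05 2.62707524e-04]
to target, tool mm [ 1.2 -0.2 63.1] tilt [ 5.e-04  0.e+00 -1.e+00] yaw 23.158411979914305
```

View pics/a4.png

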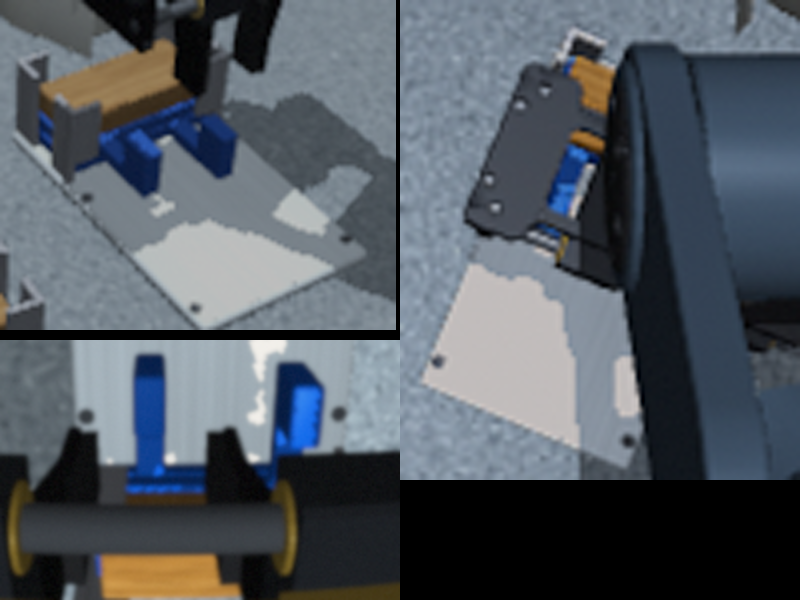

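The wrist crop (lower left) shows the bottom fin at columns 135–164, between the fingers at 100 and 208. Its front top edge is at about row 378.

Run:
```python
from h import *
o,c=pickle.load(open("w4.pkl","rb")); Rm=R.from_quat(o["tool_rot"]).as_matrix()
for n,u,z in (("Btop",(254.5,198.8),.032),("Bbot",(254.5,187.3),.008),("Utop",(332.5,202.3),.042)):
    X=least_squares(lambda X:wproj(c,[*X,z])[0]-u,[.54,.12]).x; print(n,X.round(4),(Rm.T@(np.r_[X,z]-o["position"])*1e3).round(1))
o2,c2=pickle.load(open("w2.pkl","rb"))
r=least_squares(lambda X:np.r_[wproj(c2,X)[0]-(236.2,296.4),wproj(c,X)[0]-(254.5,198.8)],[.54,.12,.03]); print(r.x.round(4),r.fun.round(2))
hsv=cv2.cvtColor(c["frame"],cv2.COLOR_RGB2HSV); m=(hsv[...,0]>100)&(hsv[...,0]<130)&(hsv[...,1]>150)
for r_ in (190,195,202,208,214): print(r_,np.where(m[r_,230:290])[0][[0,-1]]+230 if m[r_,230:290].any() else None, hsv[r_,255])
```

```text
Btop [0.5496 0.1149] [13.  -1.6 56.1]
Bbot [0.548  0.1155] [14.7 -1.7 80.1]
Utop [0.5707 0.1657] [13.5 53.3 46.1]
[0.549  0.1154 0.0344] [-0.63 -0.12  0.31  0.06]
190 [249 260] [110 214  75]
195 [248 260] [110 218  76]
202 [248 261] [109 226 151]
208 [248 261] [109 228 150]
214 [248 261] [109 219 149]
```

Call:
move_arm:
  commands:
    - {"hand": 3.2, "travel": [0.1, -0.12, 2], "twist": [0, 0, 0]}
    - {"hand": 3.2, "travel": [0, 0, 2], "twist": [0, 0, 0]}
    - {"hand": 3.2, "travel": [0, 0, 1.5], "twist": [0, 0, 0]}
    - {"hand": 3.2, "travel": [0, 0, 0.6], "twist": [0, 0, 0]}
    - {"hand": 3.2, "travel": [0, 0, 0], "twist": [0, 0, 0]}

```text
time: 3.65
position: [0.5606, 0.1111, 0.0262]
tool_rot: [0.2, 0.98, 0.0, 0.0]
ft_force: [-0.2, 0.1, 0.3]
grip_width: 0.0324
grip_force: 0.0
```

Call:
move_arm:
  commands:
    - {"hand": 1.8, "travel": [0, 0, 0], "twist": [0, 0, 0]}
    - {"hand": 1.8, "travel": [0, 0, 0], "twist": [0, 0, 0]}
    - {"hand": 1.8, "travel": [0, 0, 0], "twist": [0, 0, 0]}
    - {"hand": 1.8, "travel": [0, 0, 0], "twist": [0, 0, 0]}
  force: 6

```text
time: 3.98
position: [0.561, 0.1109, 0.0266]
tool_rot: [0.201, 0.98, 0.0, 0.001]
ft_force: [-0.3, -0.5, 0.2]
grip_width: 0.019
grip_force: 0.0
```

Run:
```python
from h import *
o,c=wshot("w5"); print(o["time"],o["position"],o["ft_force"],o["grip_width"])
cv2.imwrite("pics/w5.png",cv2.resize(c["frame"][150:300,180:340,::-1],(640,600),interpolation=cv2.INTER_CUBIC))
```

```text
3.9833 [0.56104047 0.11085524 0.02659394] [-0.28308782 -0.50097306  0.21962634] 0.018985539390401318
```

View pics/w5.png

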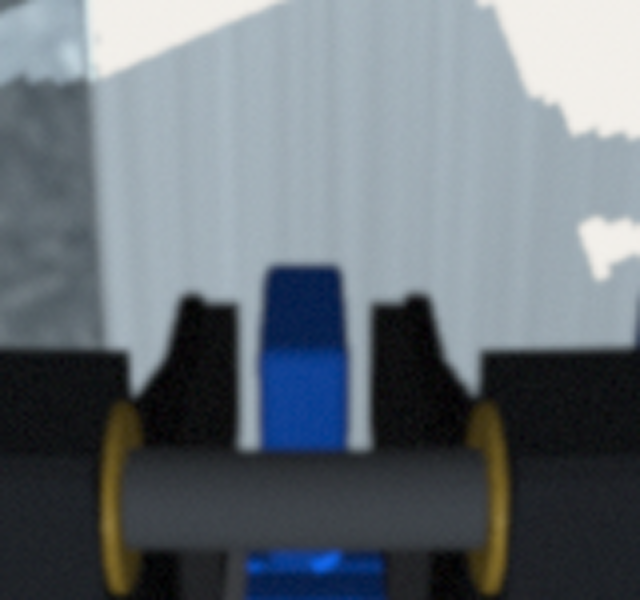

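The fin is well centred between the fingers (fin 262–347, fingers at 238 and 373). I'll lower 2 mm and close.

Call:
move_arm:
  commands:
    - {"hand": 0.9, "travel": [0, 0, 0.2], "twist": [0, 0, 0]}
    - {"hand": 0.9, "travel": [0, 0, 0], "twist": [0, 0, 0]}
    - {"hand": 0.9, "travel": [0, 0, 0], "twist": [0, 0, 0]}
    - {"hand": 0.9, "travel": [0, 0, 0], "twist": [0, 0, 0]}
    - {"hand": 0.9, "travel": [0, 0, 0], "twist": [0, 0, 0]}
  force: 12

```text
time: 4.45
position: [0.5604, 0.1109, 0.0235]
tool_rot: [0.201, 0.98, 0.0, 0.0]
ft_force: [-0.2, 0.3, -0.3]
grip_width: 0.0118
grip_force: 12.0
```

Call:
move_arm:
  commands:
    - {"hand": 0.9, "travel": [0.3, 0, 0], "twist": [0, 0, 0]}
    - {"hand": 0.9, "travel": [0.4, 0, 0], "twist": [0, 0, 0]}
    - {"hand": 0.9, "travel": [0.4, 0, 0], "twist": [0, 0, 0]}
    - {"hand": 0.9, "travel": [0.4, 0, 0], "twist": [0, 0, 0]}
    - {"hand": 0.9, "travel": [0.5, 0, 0], "twist": [0, 0, 0]}

```text
time: 4.87
position: [0.5422, 0.1187, 0.0236]
tool_rot: [0.201, 0.98, 0.0, 0.001]
ft_force: [1.8, -0.3, -2.2]
grip_width: 0.012
grip_force: 12.0
```

Call:
move_arm:
  commands:
    - {"hand": 0.9, "travel": [0.6, 0, 0], "twist": [0, 0, 0]}
    - {"hand": 0.9, "travel": [0.6, 0, 0], "twist": [0, 0, 0]}
    - {"hand": 0.9, "travel": [0.6, 0, 0], "twist": [0, 0, 0]}
    - {"hand": 0.9, "travel": [0.6, 0, 0], "twist": [0, 0, 0]}
    - {"hand": 0.9, "travel": [0.6, 0, 0], "twist": [0, 0, 0]}

```text
time: 5.28
position: [0.5131, 0.1308, 0.0236]
tool_rot: [0.201, 0.98, -0.0, -0.001]
ft_force: [1.2, -0.1, 0.1]
grip_width: 0.0121
grip_force: 12.0
```

Call:
move_arm:
  commands:
    - {"hand": 0.9, "travel": [0.6, 0, 0], "twist": [0, 0, 0]}
    - {"hand": 0.9, "travel": [0.6, 0, 0], "twist": [0, 0, 0]}
    - {"hand": 0.9, "travel": [0.6, 0, 0], "twist": [0, 0, 0]}
    - {"hand": 0.9, "travel": [0.6, 0, 0], "twist": [0, 0, 0]}
    - {"hand": 0.9, "travel": [0.6, 0, 0], "twist": [0, 0, 0]}

```text
time: 5.7
position: [0.4861, 0.1425, 0.0236]
tool_rot: [0.201, 0.98, -0.0, -0.0]
ft_force: [0.1, -0.3, -0.4]
grip_width: 0.0117
grip_force: 12.0
```

Call:
move_arm:
  commands:
    - {"hand": 0.9, "travel": [0.6, 0, 0], "twist": [0, 0, 0]}
    - {"hand": 0.9, "travel": [0.6, 0, 0], "twist": [0, 0, 0]}
    - {"hand": 0.9, "travel": [0.6, 0, 0], "twist": [0, 0, 0]}
    - {"hand": 0.9, "travel": [0.6, 0, 0], "twist": [0, 0, 0]}
    - {"hand": 0.9, "travel": [0.6, 0, 0], "twist": [0, 0, 0]}

```text
time: 6.12
position: [0.4586, 0.1543, 0.0235]
tool_rot: [0.201, 0.98, -0.0, -0.0]
ft_force: [0.7, -0.3, 0.6]
grip_width: 0.0119
grip_force: 12.0
```

Call:
move_arm:
  commands:
    - {"hand": 0.9, "travel": [0.4, 0, 0], "twist": [0, 0, 0]}
    - {"hand": 0.9, "travel": [0.1, 0, 0], "twist": [0, 0, 0]}
    - {"hand": 0.9, "travel": [0, 0, 0], "twist": [0, 0, 0]}
    - {"hand": 0.9, "travel": [0, 0, 0], "twist": [0, 0, 0]}

```text
time: 6.45
position: [0.4545, 0.156, 0.0235]
tool_rot: [0.201, 0.98, -0.0, -0.0]
ft_force: [-0.5, -1.0, 0.4]
grip_width: 0.012
grip_force: 12.0
```

Run:
```python
from h import *
o,c=wshot("w6"); s=robot.camera("scene"); print(o["time"],o["position"],o["ft_force"])
print("drawn",np.linalg.norm(o["position"][:2]-np.array([.5604,.1109])))
I=np.zeros((600,800,3),np.uint8)
I[:,:400]=cv2.resize(s["frame"][115:265,268:368,::-1],None,fx=4,fy=4,interpolation=cv2.INTER_CUBIC)
I[:300,400:]=cv2.resize(c["frame"][130:310,136:376,::-1],(400,300))
cv2.imwrite("pics/a6.png",I)
```

```text
6.45 [0.45454808 0.15600529 0.02353659] [-0.52967026 -1.00998867  0.42360782]
drawn 0.11506135436497833
```

View pics/a6.png

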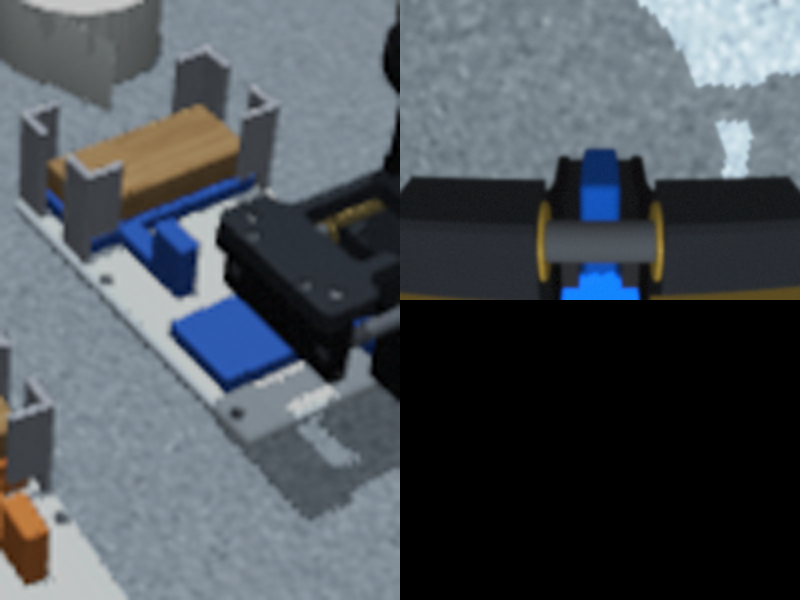

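The plate is drawn 115 mm, the upper plate and block have dropped (block at crop (150,140), upper fin at (175,255)), and the plate lies flat at (235,340). I'll release and retreat straight up.

Call:
move_arm:
  commands:
    - {"hand": 3.0, "travel": [0, 0, 0], "twist": [0, 0, 0]}
    - {"hand": 3.0, "travel": [0, 0, 0], "twist": [0, 0, 0]}
    - {"hand": 3.0, "travel": [0, 0, 0], "twist": [0, 0, 0]}
    - {"hand": 3.0, "travel": [0, 0, 0], "twist": [0, 0, 0]}
    - {"hand": 3.0, "travel": [0, 0, 0], "twist": [0, 0, 0]}

```text
time: 6.97
position: [0.4547, 0.1559, 0.0236]
tool_rot: [0.201, 0.98, 0.0, 0.0]
ft_force: [-1.0, -0.3, 0.2]
grip_width: 0.029
grip_force: 0.0
```

Call:
move_arm:
  commands:
    - {"hand": 3.0, "travel": [0, 0, -1], "twist": [0, 0, 0]}
    - {"hand": 3.0, "travel": [0, 0, -2.5], "twist": [0, 0, 0]}
    - {"hand": 3.0, "travel": [0, 0, -4], "twist": [0, 0, 0]}
    - {"hand": 3.0, "travel": [0, 0, -4], "twist": [0, 0, 0]}
    - {"hand": 3.0, "travel": [0, 0, -4], "twist": [0, 0, 0]}

```text
time: 7.38
position: [0.4538, 0.1559, 0.1806]
tool_rot: [0.201, 0.98, -0.0, -0.001]
ft_force: [1.1, -0.7, -0.1]
grip_width: 0.03
grip_force: 0.0
```

Call:
move_arm:
  commands:
    - {"hand": 3.0, "travel": [0, 0, -2], "twist": [0, 0, 0]}
    - {"hand": 3.0, "travel": [0, 0, 0], "twist": [0, 0, 0]}
    - {"hand": 3.0, "travel": [0, 0, 0], "twist": [0, 0, 0]}

```text
time: 7.63
position: [0.4551, 0.1561, 0.2004]
tool_rot: [0.201, 0.98, 0.001, 0.002]
ft_force: [-1.0, -0.1, -0.2]
grip_width: 0.0299
grip_force: 0.0
```

Run:
```python
from h import *
s=robot.camera("scene"); o=robot.get_obs(); print(o["time"],o["position"],o["ft_force"],o["grip_width"])
cv2.imwrite("pics/s7.png",cv2.resize(s["frame"][115:315,180:400,::-1],(660,600),interpolation=cv2.INTER_CUBIC))
```

```text
7.6833 [0.45408404 0.15596251 0.19893692] [ 0.19743579 -0.94132787  0.2642971 ] 0.03003253718501889
```

View pics/s7.png

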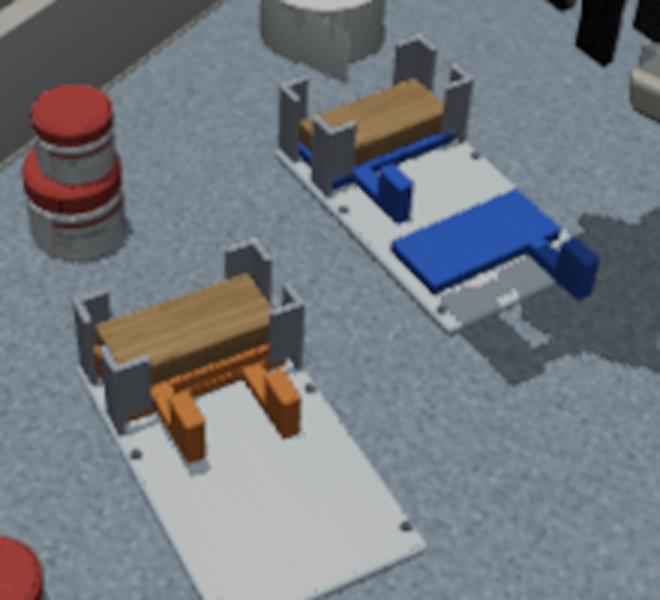

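The blue plate lies flat at (475,240), clear of the dropped upper plate's fin at (395,195). The orange stack is untouched and the gripper is clear, so I'll hand in.

```bash
python3 -c "
from rig import robot
print(robot.hand_in())"
```

```text
the job is handed in; nothing more can be done
None
```

The bottom blue plate was drawn 115 mm out and left flat on the runway; the upper plate and block dropped, the orange plate was not touched, and the job was handed in at about 7.7 s, with no verdict returned.

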